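# Put the mixed-up bottles right and lift the carrier

## Task

In the grey six-cell bottle carrier one row is for the green bottles and the row across the handle is for the clear ones, but one green and one clear bottle have been put in each other's cells. Swap those two so that each row is all of one kind, every bottle standing in a cell, then take the carrier by the middle of its handle, lift it straight up at least 10 cm off the bench and finish holding it there, level and still, without putting it down. Knock no bottle over, keep the carrier level throughout and leave the tools on the bench where they are.

Things in the scene. Friction and masses are not known exactly. Their poses are not given: they have to be found in the camera images.
- carrier: Loose grey plastic carrier, 164 (x) by 184 (y) mm, about 0.3 kg empty, 0.8 kg full, at any yaw. Origin: centre of its underside; z up. Six open cells 56 by 56 mm in two rows along its y axis, cell centres at x = -52 or +52 mm and y = -60, 0, +60 mm. Cell floor 4 mm above the underside, outer walls 45 mm tall, partitions and the 48 mm wide spine between the rows 36 mm.
- green_row (a point): Floor centre of the middle cell of the green row (carrier x = -52, y = 0, z = 4 mm). Two of the row's three bottles are green and stand right.
- clear_row (a point): Floor centre of the middle cell of the clear row (carrier x = +52, y = 0, z = 4 mm). Two of the row's three bottles are clear and stand right.
- grip (a point): Middle of the carrier's handle bar, 142 mm above its underside. The straight bar runs along the carrier's y over the spine, on an upright at each end: 16 mm thick (along the carrier's x), 20 mm tall, 184 mm long; the middle 90 mm is a black sleeve. The loaded carrier hangs level when lifted here.
- table: The bench, dark top at height 0.
- pad: Blue flat pad fixed to the bench, 130 by 130 by 3 mm, kept free for setting a bottle down. Origin: centre of its underside (so its top is 3 mm above the origin).
- green_1: Green glass bottle with a black cap, loose, about 85 g: round body 46 mm in diameter to 72 mm height, neck 23 mm, cap 26 mm in diameter from 86 to 112 mm height. Origin: centre of its underside, z up. It stands in one of the carrier's cells; one of the three greens is in the clear row.
- green_2: Green glass bottle with a black cap, loose, about 85 g: round body 46 mm in diameter to 72 mm height, neck 23 mm, cap 26 mm in diameter from 86 to 112 mm height. Origin: centre of its underside, z up. It stands in one of the carrier's cells; one of the three greens is in the clear row.
- green_3: Green glass bottle with a black cap, loose, about 85 g: round body 46 mm in diameter to 72 mm height, neck 23 mm, cap 26 mm in diameter from 86 to 112 mm height. Origin: centre of its underside, z up. It stands in one of the carrier's cells; one of the three greens is in the clear row.
- clear_1: Clear glass bottle with a white cap, loose, about 75 g, same shape and sizes as the green ones. Origin: centre of its underside, z up. It stands in one of the carrier's cells; one of the three clears is in the green row.
- clear_2: Clear glass bottle with a white cap, loose, about 75 g, same shape and sizes as the green ones. Origin: centre of its underside, z up. It stands in one of the carrier's cells; one of the three clears is in the green row.
- clear_3: Clear glass bottle with a white cap, loose, about 75 g, same shape and sizes as the green ones. Origin: centre of its underside, z up. It stands in one of the carrier's cells; one of the three clears is in the green row.
- tape_gun: Bystander: carton tape dispenser lying on its side, red handle, tape roll 96 mm across, 57 mm tall; loose. Origin under the roll.
- tape_roll: Bystander: spare roll of brown tape lying flat, 104 mm across, 48 mm tall; loose.
- scanner: Bystander: handheld code scanner, about 185 by 72 by 55 mm; loose, beyond the carrier.
- cutter: Bystander: orange carton cutter, 135 by 24 by 18 mm; loose, beyond the pad.
Not all that is in view belongs to the job. What is shaped like the green_3 but red or yellow is not meant.

How it is judged:
On the way, in this order (a step that is already met when the one before it is completed fails the run):
1. all green bottles stand in the green row and all clear ones in the clear row, let go, the carrier on the bench (x of green_1 in the frame of carrier between -0.07 and -0.034 m and y of green_1 in the frame of carrier between -0.075 and 0.075 m and z of green_1 in the frame of carrier between -0.005 and 0.012 m and angle between each of green_1, green_2, green_3, clear_1, clear_2, clear_3's own z axis and vertical below 0.2 rad and x of green_2 in the frame of carrier between -0.07 and -0.034 m and y of green_2 in the frame of carrier between -0.075 and 0.075 m and z of green_2 in the frame of carrier between -0.005 and 0.012 m and x of green_3 in the frame of carrier between -0.07 and -0.034 m and y of green_3 in the frame of carrier between -0.075 and 0.075 m and z of green_3 in the frame of carrier between -0.005 and 0.012 m and x of clear_1 in the frame of carrier between 0.034 and 0.07 m and y of clear_1 in the frame of carrier between -0.075 and 0.075 m and z of clear_1 in the frame of carrier between -0.005 and 0.012 m and x of clear_2 in the frame of carrier between 0.034 and 0.07 m and y of clear_2 in the frame of carrier between -0.075 and 0.075 m and z of clear_2 in the frame of carrier between -0.005 and 0.012 m and x of clear_3 in the frame of carrier between 0.034 and 0.07 m and y of clear_3 in the frame of carrier between -0.075 and 0.075 m and z of clear_3 in the frame of carrier between -0.005 and 0.012 m and height (world z) of carrier below 0.015 m and contact force between the fingers and green_1 below 0.1 N and contact force between the fingers and green_2 below 0.1 N and contact force between the fingers and green_3 below 0.1 N and contact force between the fingers and clear_1 below 0.1 N and contact force between the fingers and clear_2 below 0.1 N and contact force between the fingers and clear_3 below 0.1 N), for 0.2 s.
2. the carrier is held by its handle, level, clear of the bench (world x of carrier below 0.75 m and world y of carrier between -0.35 and 0.35 m and height (world z) of carrier above 0.08 m and angle between carrier's own z axis and vertical below 0.09 rad and contact force between the fingers and carrier above 2 N and distance between the grasp point and grip below 0.055 m and contact force between carrier and table below 0.1 N and contact force between carrier and pad below 0.1 N), for 0.2 s.
At the end, for the whole second after the job is handed in: Fingers hold the carrier within 55 mm of the handle's middle, underside over 80 mm above the bench, touching neither bench nor pad, x under 0.75 m, y within 0.35 m, tilt under 0.09 rad, slower than 0.03 m/s and 0.15 rad/s; each bottle in its own row, foot within 8 mm of the cell floor (all of step 2 and linear speed of carrier below 0.03 m/s and angular speed of carrier below 0.15 rad/s and x of green_1 in the frame of carrier between -0.07 and -0.034 m and y of green_1 in the frame of carrier between -0.075 and 0.075 m and z of green_1 in the frame of carrier between -0.005 and 0.012 m and angle between each of green_1, green_2, green_3, clear_1, clear_2, clear_3's own z axis and vertical below 0.2 rad and x of green_2 in the frame of carrier between -0.07 and -0.034 m and y of green_2 in the frame of carrier between -0.075 and 0.075 m and z of green_2 in the frame of carrier between -0.005 and 0.012 m and x of green_3 in the frame of carrier between -0.07 and -0.034 m and y of green_3 in the frame of carrier between -0.075 and 0.075 m and z of green_3 in the frame of carrier between -0.005 and 0.012 m and x of clear_1 in the frame of carrier between 0.034 and 0.07 m and y of clear_1 in the frame of carrier between -0.075 and 0.075 m and z of clear_1 in the frame of carrier between -0.005 and 0.012 m and x of clear_2 in the frame of carrier between 0.034 and 0.07 m and y of clear_2 in the frame of carrier between -0.075 and 0.075 m and z of clear_2 in the frame of carrier between -0.005 and 0.012 m and x of clear_3 in the frame of carrier between 0.034 and 0.07 m and y of clear_3 in the frame of carrier between -0.075 and 0.075 m and z of clear_3 in the frame of carrier between -0.005 and 0.012 m); the arm keeps its last pose, push and grip.
It fails at once if a bottle is knocked over (tilted more than 0.7 rad) (angle between any of green_1, green_2, green_3, clear_1, clear_2, clear_3's own z axis and vertical above 0.7 rad).
It fails at once if the carrier is tipped more than 0.2 rad (angle between carrier's own z axis and vertical above 0.2 rad).
It fails at once if a tool on the bench is moved more than 30 mm (distance of any of tape_gun, tape_roll, scanner, cutter from where it was at the start of the episode above 0.03 m).
It also fails if it takes over 72 s, if anything falls off the work surface, if the arm or the gripper's body presses on something with over 40 N, if the wrist force passes 120 N, or if a joint passes its speed limit or range.

## Robot

A 6-joint arm with a two-finger parallel gripper is mounted at the origin on the work surface. World frame = base frame: x ahead of the robot, y to its left, z up, the work surface at z = 0. Lengths are in m, angles in rad, forces in N, time in s.
With the tool pointing down it reaches from about 0.225 to 0.875 m from the base axis. Payload 3.4 kg.
Tool frame: the origin (TCP) lies where the fingers leave the gripper's body, on its centre line; the fingertips stand 73 mm ahead of it and the grasp point (between the pads) lies 54 mm ahead of it; z points along the fingers, y is the line along which they close (so a half turn about z gives the same grasp; the last joint's range is limited). The gripper opens to 85 mm and grips with 20 to 120 N. Pads are 22 mm wide; open, the fingers measure 114 mm over their backs; the gripper's body (76 mm by 85 mm) begins 54 mm behind the grasp point. The pads swing forward as they close: fully open they stand 13 mm farther back than shut.
Start: joints at [1.002, 0.276, 1.505, -0, 1.361, -0.121], TCP at [0.249, 0.518, 0.304] pointing down, gripper open.
Joint ranges: [-2.89, 2.89], [-0.75, 2.08], [0.22, 2.7], [-1.18, 4.32], [0.11, 2.71], [-2.7, 2.7]. Speed limits (rad/s): [2.57, 2.57, 3.14, 3.14, 3.14, 3.14].

## Interface

Orientations are given as a rotation vector (axis times angle).
In Python, from cell import sense, get_image, close_job, silhouettes, mark_of gives the robot as it stands.
- The arm moves only by the tool drive_tool, never from a script. Its argument "deltas" is one flat list of numbers, 7 for each row, row after row: the shift along the tool's x, y, z as a fraction of full scale, then the turn, a rotation vector about the tool's x, y, z as a fraction of full scale, then the closure, from 0 (fully open) to 1 (shut). In form: [tx, ty, tz, ax, ay, az, fingers, tx, ty, tz, ax, ay, az, fingers, ...]. A call has exactly 5 rows; each row shifts and turns the commanded pose from where the row before left it, along the tool's axes as they then stand; what a row does not reach is not made up. Full scale, the value 1, is 0.03 m for a shift and 0.08 rad for a turn. A row lasts 1/12 s, in which the tool goes at most 41.7 mm and 7.16 degrees, less where a joint would pass 70% of its speed; a pose out of reach is approached as far as the arm can. A call with a number of a shift or a turn outside -1 to 1 is refused whole. A call with a gripper value outside its range is refused whole. The fingers move at their own pace and stop on an object; "squeeze" is the grip in N (left out, the last holds). Time passes only in rows, so rows that do not move let the fingers close, or fill a call up. It gives the time, the measured TCP pose, the force, the opening and the grip force at its end, in the units of the state.
- sense(): the state, without advancing time (a new reading comes with each control period).
- get_image(name): name is "side" or "top"; returns a dict with "color" (480x640x3 uint8, blue, green, red), "camera_matrix" (3x3 intrinsics, pixels), "k1" (the pictures are not rectified: a ray, as slopes to the right and down, at radius r is drawn at 1 + k1 r^2 times it, then the intrinsics apply), "R" (3x3) and "t" (3): a world point X has camera coordinates R X + t. Camera axes: x right, y down, z forward; pixel columns grow to the right and rows downward; lengths in m; the calibration is good to about 2 mm. A picture is of the moment at which its call begins. There is no depth.
- close_job(): hands the job in; it is judged then, once.
Trained networks look in the newest picture that a camera, given by its name, has taken for a name from the list of things; names that differ only in an ending like _2 or _b are one class to them, and where a whole thing is asked for, a point or a joint stands for the part that bears it (a point fixed in the world has none). Each returns a list of dicts, best first, with "p" (0 to 1); they miss things now and then, are a little off and sometimes report something else, mostly with a low value. They report only what shows in the picture. A call takes as long as a camera call. They do not tell look-alikes from the thing itself.
- silhouettes(name, camera): "pixels" (480x640 bool, what is visible of it).
- mark_of(name, camera): "point" ([x, y, z] in m, in world coordinates, good to about 4 mm: a listed point, or the origin of a listed thing).
The state is a dict: "clock": time; "joint_positions": joint angles; "qvel": joint speeds; "effort": joint torques, N m; "ee_pos": TCP position; "eef_rot": TCP orientation; "force": force on the tool from outside, world axes, zero at the start; "torque": the same for the moment, N m; "opening": finger opening in m; "grasp_force": force on a finger pad.
Only numpy, scipy, OpenCV 4.12 (cv2) and the standard library are available. Lean on these libraries where they do the work, as an engineer would, in place of code of your own. Each camera call takes 0.05 s, during which the arm holds its last target. There are 200 camera calls.

## Working session

There is one attempt and no reset: what is moved stays moved. The work goes in short steps, Python scripts to look and compute and a tool call to move; the robot and the scene stay as the last step left them, time stands still between calls to the robot, and variables do not carry over. Pictures are saved under pics/ and viewed, at most 10 in all, crops included, and the job is handed in when it is done.

Besides the shell and the picture viewer there is one more tool, called after ">>>" in YAML: its name, and indented under it one key for each argument. drive_tool: Moves the arm, as the interface text tells. Its arguments: {"type":"object","properties":{"deltas":{"type":"array","items":{"type":"number"}},"squeeze":{"type":"number"}},"required":["deltas"]}

```bash
mkdir -p pics; ls
python3 - <<'E'
from cell import *
import cv2
s=sense(); print({k:s[k] for k in('clock','ee_pos','eef_rot','opening','force')})
for c in('side','top'):
    d=get_image(c); cv2.imwrite(f'pics/{c}0.png',d['color']); print(c,d['k1'],d['R'],d['t'],d['camera_matrix'])
    for n in('carrier','green_row','clear_row','grip','pad','green_1','clear_1'):
        print(n,[(round(m['p'],2),[round(float(v),3) for v in m['point']]) for m in mark_of(n,c)])
E
```

```text
pics
{'clock': 0.0, 'ee_pos': array([0.24875318, 0.51796206, 0.30304103]), 'eef_rot': array([-6.97336592e-01, -3.06258860e+00,  2.69527897e-03]), 'opening': 0.0851601814034726, 'force': array([-0.33848749, -0.57321218,  0.90910627])}
side -0.05097833819018961 [[ 0.7909605  -0.61162473  0.01722425]
 [-0.43073458 -0.57658302 -0.69427642]
 [ 0.43456783  0.54172614 -0.71950232]] [-0.48568353  0.32490315  1.17623783] [[568.01728412   0.         317.13900435]
 [  0.         568.01728412 237.97159849]
 [  0.           0.           1.        ]]
carrier [(0.56, [0.533, -0.027, 0.001])]
green_row [(0.71, [0.574, -0.062, 0.005])]
clear_row [(0.63, [0.491, -0.001, 0.005])]
grip [(0.95, [0.533, -0.031, 0.146])]
pad [(0.55, [0.564, 0.342, 0.003])]
green_1 [(0.87, [0.457, -0.047, 0.002]), (0.78, [0.447, -0.225, 0.002]), (0.69, [0.355, -0.018, 0.004]), (0.68, [0.614, -0.008, 0.007]), (0.64, [0.572, -0.063, 0.002]), (0.55, [0.348, -0.108, 0.002])]
clear_1 [(0.88, [0.543, -0.107, 0.004]), (0.83, [0.494, -0.004, 0.007]), (0.62, [0.528, 0.049, 0.007])]
top 0.045411978273854924 [[ 1.66462884e-02 -9.99860
[... 154 characters left out ...]
1.28146683] [[486.20583348   0.         321.41391157]
 [  0.         486.20583348 238.01681843]
 [  0.           0.           1.        ]]
carrier [(0.6, [0.534, -0.031, 0.001])]
green_row [(0.68, [0.576, -0.06, 0.004])]
clear_row [(0.88, [0.492, 0.002, 0.002])]
grip [(0.86, [0.534, -0.035, 0.142])]
pad [(0.6, [0.562, 0.338, 0.005])]
green_1 [(0.86, [0.614, -0.01, 0.009]), (0.73, [0.345, -0.112, -0.001]), (0.68, [0.352, -0.022, 0.0]), (0.62, [0.457, -0.045, 0.005]), (0.61, [0.449, -0.226, 0.002]), (0.59, [0.389, -0.345, -0.003]), (0.49, [0.578, -0.06, 0.005])]
clear_1 [(0.8, [0.494, -0.002, 0.009]), (0.79, [0.526, 0.047, 0.006]), (0.61, [0.544, -0.111, 0.002]), (0.31, [0.726, 0.257, 0.002])]
```

View pics/side0.png

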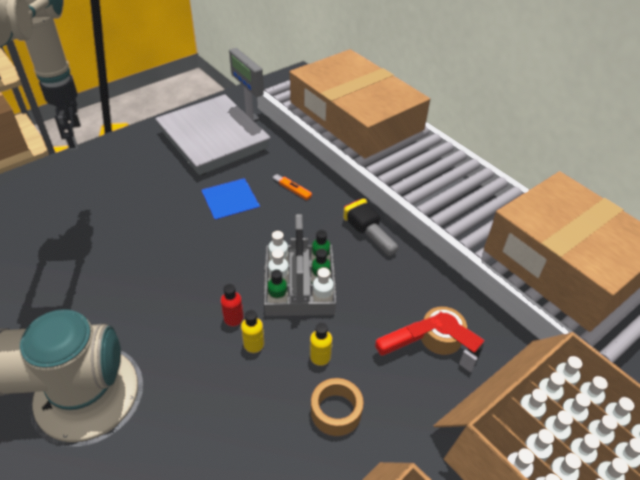

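View pics/top0.png

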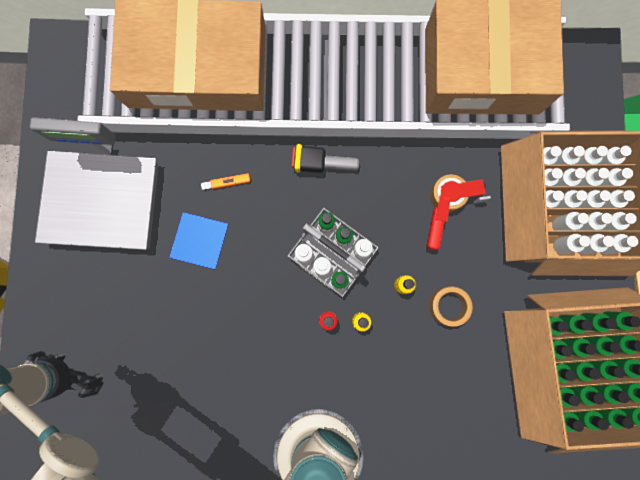

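The two bottles to swap: a green one in the clear row (top view ≈ (340,279), side ≈ (277,285)) and a clear one in the green row (top ≈ (364,247), side ≈ (323,283)). Possible mix-ups are the red bottle (328,321), the yellow ones (362,323) and (405,284), the other carrier bottles (326,219), (344,235), (303,252) and (321,265), and the bottles in the cartons at right. I'll check the choice in a close crop and triangulate the cap tops.

```bash
cat > h.py <<'E'
import numpy as np, cv2
from cell import *
from scipy.spatial.transform import Rotation as Ro
from scipy.optimize import least_squares
def proj(d,X):
    c=np.atleast_2d(X)@d['R'].T+d['t']; s=c[:,:2]/c[:,2:]; s=s*(1+d['k1']*(s**2).sum(1,keepdims=True))
    K=d['camera_matrix']; return s@K[:2,:2].T+K[:2,2]
def tri(ds,ps):  # ds images, ps pixels
    return least_squares(lambda X:np.concatenate([proj(d,X)[0]-p for d,p in zip(ds,ps)]),[.5,0,.1]).x
def state():
    s=sense(); R=Ro.from_rotvec(s['eef_rot']); return s,np.array(s['ee_pos']),R
def yaw(R): y=R.apply([0,1,0]); return np.degrees(np.arctan2(y[1],y[0]))
def to(tcp,yw=None):
    """tool-frame units (30 mm, 0.08 rad) to tcp, tool down with y at yw deg"""
    s,p,R=state(); a=yaw(R) if yw is None else yw; a=np.radians(a)
    y=np.array([np.cos(a),np.sin(a),0]); z=np.array([0,0,-1.]); T=Ro.from_matrix(np.c_[np.cross(y,z),y,z])
    dr=(R.inv()*T).as_rotvec()/.08
    return np.round(R.inv().apply(np.array(tcp)-p)/.03,2), np.round(T.inv().apply(np.array(tcp)-p)/.03,2), np.round(dr,2)
E
python3 - <<'E'
from h import *
ds={c:get_image(c) for c in('side','top')}
T={'G':[.457,-.046,.116],'C':[.5435,-.109,.116],'H':[.534,-.033,.142]}
out=[]
for c,d in ds.items():
    m=proj(d,T['H'])[0]; x,y=(m-[50,50]).astype(int)
    im=cv2.resize(d['color'][y:y+100,x:x+100],(400,400),interpolation=cv2.INTER_CUBIC)
    print(c,x,y)
    for k,X in T.items():
        q=(proj(d,X)[0]-[x,y]+.5)*4; cv2.drawMarker(im,tuple(int(v) for v in q),(255,0,255),0,14,1)
    out.append(im)
cv2.imwrite('pics/crop1.png',np.hstack(out))
s,p,R=state(); print(yaw(R),R.as_matrix().round(3))
E
```

```text
side 249 194
top 285 197
64.34152371236404 [[-0.901  0.433  0.   ]
 [ 0.433  0.901  0.   ]
 [ 0.     0.    -1.   ]]
```

View pics/crop1.png

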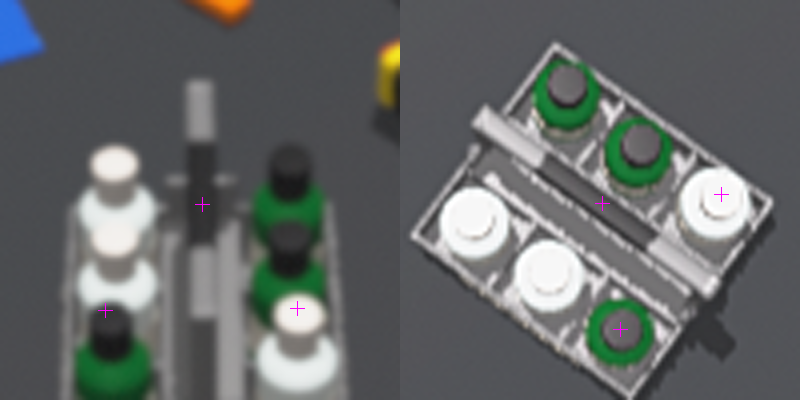

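The crop confirms the choice: the black-capped green bottle stands at the end of the clear row (crop (622,329)) and the white-capped one at the end of the green row (crop (721,196)). The predicted markers sit within about 1.5 px of the caps.

Run:
```python
from h import *
ds=[get_image(c) for c in('side','top')]
f=lambda o,q:np.array(o)+np.array(q)/4-.5
P={'G':((111,315),(222,329)),'C':((298,309),(321,196)),'H':((202,190),(202,201))}
for k,(a,b) in P.items(): print(k,tri(ds,[f((249,194),a),f((285,197),b)]).round(4))
# carrier fit from marks
B={n:[] for n in('green_row','clear_row','grip','carrier')}
for i in range(3):
    for c in('side','top'):
        get_image(c)
        for n in B:
            r=mark_of(n,c)
            if r: B[n].append(r[0]['point'])
m={n:np.mean(v,0) for n,v in B.items()}
for n in m: print(n,m[n].round(4),np.std(B[n],0).round(4))
v=m['clear_row']-m['green_row']; print(np.degrees(np.arctan2(v[1],v[0])),np.hypot(*v[:2]))
```

```text
G [ 0.4584 -0.0477  0.1127]
C [ 0.5432 -0.1092  0.116 ]
H [ 0.5341 -0.0324  0.1537]
green_row [ 0.5746 -0.0615  0.0042] [0.0017 0.002  0.0012]
clear_row [ 0.491  -0.0008  0.0041] [0.0008 0.0014 0.0025]
grip [ 0.5313 -0.0314  0.1434] [0.0025 0.0018 0.0022]
carrier [ 5.314e-01 -3.000e-02  5.000e-04] [0.0027 0.0019 0.0025]
144.02157759765763 0.10326583279198495
```

>>> drive_tool:
  deltas: [0,0,0,0,0,0.75,0.4,0,0,0,0,0,0.75,0.4,0,0,0,0,0,0.75,0.4,0,0,0,0,0,0,0.4,0,0,0,0,0,0,0.4]
  squeeze: 30

```text
clock: 2.92
ee_pos: [0.249, 0.5183, 0.3039]
eef_rot: [0.968, 2.989, 0.0]
force: [-0.9, -0.2, 0.0]
opening: 0.0512
grasp_force: 0.0
```

```bash
python3 -c "
from h import *
s,p,R=state();print(p,yaw(R),s['opening'],s['joint_positions']);print(*to([.458,-.047,.24],54))"
```

```text
[0.24898984 0.51833211 0.30394135] 54.11586347814289 0.05115775433311689 [1.00198700e+00 2.75892647e-01 1.50487712e+00 1.47310790e-05
 1.36070472e+00 5.74839355e-02]
[-16.69 -11.18   2.13] [-16.71 -11.15   2.13] [ 0.   -0.    0.03]
```

>>> drive_tool:
  deltas: [-0.84,-0.56,0.1,0,0,0,0.4,-0.84,-0.56,0.1,0,0,0,0.4,-0.84,-0.56,0.1,0,0,0,0.4,-0.84,-0.56,0.1,0,0,0,0.4,-0.84,-0.56,0.1,0,0,0,0.4]

```text
clock: 3.33
ee_pos: [0.3018, 0.3751, 0.2888]
eef_rot: [0.967, 2.989, 0.0]
force: [0.7, -0.6, 0.5]
opening: 0.0514
grasp_force: 0.0
```

>>> drive_tool:
  deltas: [-0.84,-0.56,0.1,0,0,0,0.4,-0.84,-0.56,0.1,0,0,0,0.4,-0.84,-0.56,0.1,0,0,0,0.4,-0.84,-0.56,0.1,0,0,0,0.4,-0.84,-0.56,0.1,0,0,0,0.4]

```text
clock: 3.75
ee_pos: [0.3545, 0.233, 0.274]
eef_rot: [0.967, 2.988, 0.001]
force: [0.2, 0.1, -0.1]
opening: 0.0512
grasp_force: 0.0
```

>>> drive_tool:
  deltas: [-0.84,-0.56,0.1,0,0,0,0.4,-0.84,-0.56,0.1,0,0,0,0.4,-0.84,-0.56,0.1,0,0,0,0.4,-0.84,-0.56,0.1,0,0,0,0.4,-0.84,-0.56,0.1,0,0,0,0.4]

```text
clock: 4.17
ee_pos: [0.4072, 0.0909, 0.2591]
eef_rot: [0.968, 2.988, 0.001]
force: [0.7, 0.1, -0.7]
opening: 0.0512
grasp_force: 0.0
```

>>> drive_tool:
  deltas: [-0.84,-0.56,0.1,0,0,0,0.4,-0.84,-0.56,0.1,0,0,0,0.4,-0.84,-0.56,0.1,0,0,0,0.4,-0.84,-0.56,0.1,0,0,0,0.4,-0.5,-0.3,0.1,0,0,0,0.4]

```text
clock: 4.58
ee_pos: [0.457, -0.0402, 0.244]
eef_rot: [0.97, 2.986, -0.001]
force: [0.8, 0.3, 0.0]
opening: 0.0513
grasp_force: 0.0
```

>>> drive_tool:
  deltas: [0,0,0,0,0,0,0.4,0,0,0,0,0,0,0.4,0,0,0,0,0,0,0.4,0,0,0,0,0,0,0.4,0,0,0,0,0,0,0.4]

```text
clock: 5.0
ee_pos: [0.4554, -0.0363, 0.2441]
eef_rot: [0.967, 2.989, 0.001]
force: [1.0, -0.5, 0.5]
opening: 0.0515
grasp_force: 0.0
```

```bash
python3 -c "
from h import *
s,p,R=state();print(p,yaw(R),s['opening'],s['joint_positions'],s['force']);print(*to([.458,-.047,.164],54))
ds=[get_image(c) for c in('side','top')]
o=[]
for d,c in zip(ds,'st'):
    x,y=(proj(d,[.5,-.05,.13])[0]-50).astype(int); o.append(cv2.resize(d['color'][y:y+100,x:x+100],(400,400),interpolation=cv2.INTER_CUBIC));print(x,y)
cv2.imwrite('pics/b.png',np.hstack(o))
"
```

```text
[ 0.45543041 -0.03629972  0.24409201] 54.129919813032664 0.05146376786585708 [-2.32256297e-01  1.43287288e-01  1.83973720e+00  3.85518413e-04
  1.15852599e+00 -1.17715610e+00] [ 1.01466904 -0.45266249  0.51040031]
[-0.28 -0.24  2.67] [-0.28 -0.24  2.67] [ 0.   -0.    0.03]
241 209
291 211
```

View pics/b.png

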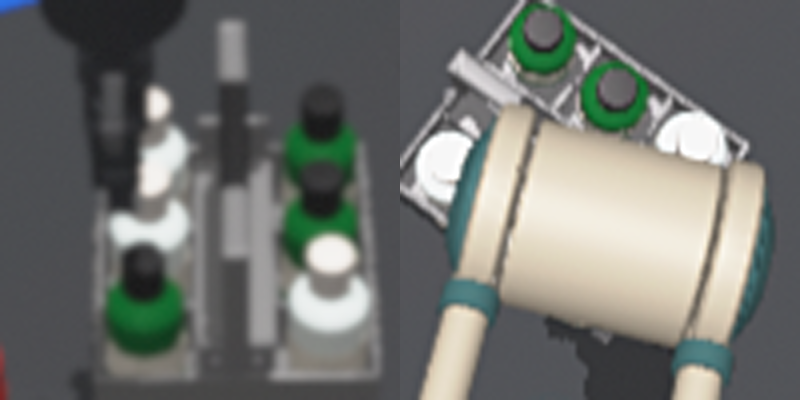

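The side crop shows the open fingers hanging above the clear row (around (120,110)), behind the green cap at (145,262). The arm hides the cap in the top view. The remaining shift is small, so I'll descend and grip.

>>> drive_tool:
  deltas: [-0.28,-0.24,0,0,0,0,0.4,0,0,0.7,0,0,0,0.4,0,0,0.7,0,0,0,0.4,0,0,0.7,0,0,0,0.4,0,0,0.57,0,0,0,0.4]

```text
clock: 5.52
ee_pos: [0.4583, -0.0485, 0.1628]
eef_rot: [-0.969, -2.988, 0.0]
force: [0.6, 0.2, -0.0]
opening: 0.0515
grasp_force: 0.0
```

>>> drive_tool:
  deltas: [0,0,0,0,0,0,0.4,0,0,0,0,0,0,1,0,0,0,0,0,0,1,0,0,0,0,0,0,1,0,0,0,0,0,0,1]

```text
clock: 5.93
ee_pos: [0.4591, -0.0483, 0.1649]
eef_rot: [0.969, 2.986, 0.0]
force: [0.0, 0.3, -0.9]
opening: 0.0248
grasp_force: 31.3
```

>>> drive_tool:
  deltas: [0,0,0,0,0,0,1,0,0,0,0,0,0,1,0,0,0,0,0,0,1,0,0,0,0,0,0,1,0,0,0,0,0,0,1]

```text
clock: 6.35
ee_pos: [0.459, -0.0483, 0.1647]
eef_rot: [0.969, 2.986, 0.0]
force: [-0.6, -0.6, 5.9]
opening: 0.025
grasp_force: 31.9
```

>>> drive_tool:
  deltas: [0,0,-0.3,0,0,0,1,0,0,-0.5,0,0,0,1,0,0,-0.7,0,0,0,1,0,0,-0.7,0,0,0,1,0,0,-0.7,0,0,0,1]

```text
clock: 6.77
ee_pos: [0.4579, -0.0479, 0.2518]
eef_rot: [-0.97, -2.987, -0.0]
force: [0.1, 0.7, -0.4]
opening: 0.025
grasp_force: 31.3
```

>>> drive_tool:
  deltas: [0,0,-0.7,0,0,0,1,0,0,-0.7,0,0,0,1,0,0,-0.7,0,0,0,1,0,0,-0.4,0,0,0,1,0,0,0,0,0,0,1]

```text
clock: 7.18
ee_pos: [0.4594, -0.0483, 0.3288]
eef_rot: [0.968, 2.983, 0.001]
force: [0.2, 0.3, -0.5]
opening: 0.0248
grasp_force: 31.4
```

```bash
python3 -c "
from h import *
s,p,R=state();print(p,yaw(R),s['opening'],s['grasp_force'],s['force'],s['joint_positions']);print(*to([.563,.34,.320],54))"
```

```text
[ 0.45941065 -0.04825942  0.32880583] 54.037740843966255 0.024778427198535905 31.372995972633362 [ 0.1691502   0.3486266  -0.49930292] [-2.55592265e-01  8.66599025e-02  1.68558511e+00  1.95499050e-04
  1.36357000e+00 -1.19876238e+00]
[ 4.81 12.5   0.3 ] [ 4.81 12.5   0.29] [0.03 0.07 0.01]
```

>>> drive_tool:
  deltas: [0.15,0.39,0,0,0,0,1,0.3,0.78,0,0,0,0,1,0.3,0.78,0,0,0,0,1,0.3,0.78,0,0,0,0,1,0.3,0.78,0,0,0,0,1]

```text
clock: 7.6
ee_pos: [0.4869, 0.062, 0.3247]
eef_rot: [-0.97, -2.986, 0.001]
force: [0.4, 0.5, -0.8]
opening: 0.0248
grasp_force: 31.4
```

>>> drive_tool:
  deltas: [0.3,0.78,0,0,0,0,1,0.3,0.78,0,0,0,0,1,0.3,0.78,0,0,0,0,1,0.3,0.78,0,0,0,0,1,0.3,0.78,0,0,0,0,1]

```text
clock: 8.02
ee_pos: [0.5192, 0.1832, 0.3245]
eef_rot: [-0.969, -2.986, 0.002]
force: [-0.3, -0.5, -0.6]
opening: 0.0251
grasp_force: 31.4
```

>>> drive_tool:
  deltas: [0.3,0.78,0,0,0,0,1,0.3,0.78,0,0,0,0,1,0.3,0.78,0,0,0,0,1,0.3,0.78,0,0,0,0,1,0.3,0.78,0,0,0,0,1]

```text
clock: 8.43
ee_pos: [0.5516, 0.3042, 0.3243]
eef_rot: [-0.969, -2.986, 0.003]
force: [-0.3, -0.2, -0.9]
opening: 0.0249
grasp_force: 31.4
```

>>> drive_tool:
  deltas: [0.3,0.78,0,0,0,0,1,0.15,0.39,0,0,0,0,1,0,0,0,0,0,0,1,0,0,0,0,0,0,1,0,0,0,0,0,0,1]

```text
clock: 8.85
ee_pos: [0.5613, 0.3383, 0.3253]
eef_rot: [-0.97, -2.987, 0.003]
force: [-0.0, 0.1, -1.1]
opening: 0.0245
grasp_force: 31.4
```

```bash
python3 -c "
from h import *
s,p,R=state();print(p,yaw(R),s['opening'],s['grasp_force'],s['force']);print(*to([.563,.34,.164],54))
d=get_image('side');q=proj(d,p-[0,0,.11])[0].astype(int);a=d['color'][q[1]-90:q[1]+60,q[0]-100:q[0]+100]
cv2.imwrite('pics/c.png',cv2.resize(a,(800,600)));print(q)
for c in('side','top'):
  if c=='top': get_image(c)
  print([(round(m['p'],2),m['point'].round(3) if hasattr(m['point'],'round') else m['point']) for m in mark_of('green_1',c)])"
```

```text
[0.56132077 0.33826688 0.32526512] 54.00332606435667 0.024467416150692357 31.36921763420105 [-0.01018819  0.08852625 -1.08428684]
[-0.01  0.09  5.38] [-0.01  0.08  5.38] [-0.03 -0.    0.  ]
[221 135]
[(0.88, [0.3511, -0.0181, 0.0023]), (0.86, [0.4453, -0.2244, -0.0006]), (0.7, [0.3516, -0.1083, 0.0005]), (0.65, [0.571, -0.0657, 0.0024]), (0.61, [0.5596, 0.3375, 0.1628]), (0.53, [0.6164, -0.0121, 0.0036])]
[(0.71, [0.5555, 0.3433, 0.1676]), (0.66, [0.5754, -0.057, 0.0056]), (0.64, [0.3471, -0.1112, 0.0009]), (0.63, [0.3506, -0.0225, -0.0005]), (0.57, [0.4481, -0.2229, -0.0003]), (0.52, [0.6105, -0.0127, 0.0057])]
```

View pics/c.png

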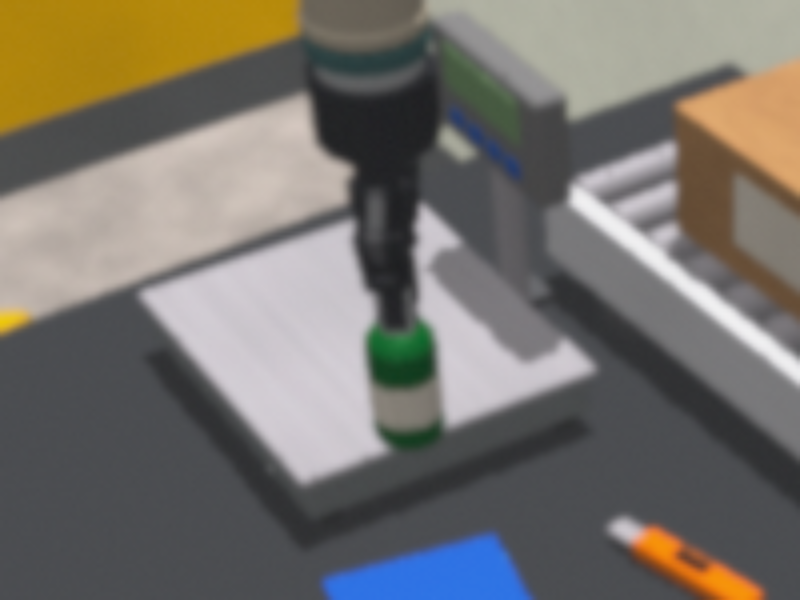

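The picture shows the green bottle held upright at (405,380), with the pad below it at (430,575). I'll lower it onto the pad.

>>> drive_tool:
  deltas: [0,0.08,0.7,0,0,0,1,0,0,0.9,0,0,0,1,0,0,0.9,0,0,0,1,0,0,0.9,0,0,0,1,0,0,0.7,0,0,0,1]

```text
clock: 9.47
ee_pos: [0.5625, 0.3404, 0.2011]
eef_rot: [-0.971, -2.987, 0.002]
force: [0.0, -0.3, -0.4]
opening: 0.0247
grasp_force: 31.4
```

>>> drive_tool:
  deltas: [0,0,0.6,0,0,0,1,0,0,0.3,0,0,0,1,0,0,0.2,0,0,0,1,0,0,0.12,0,0,0,1,0,0,0,0,0,0,1]

```text
clock: 9.88
ee_pos: [0.5635, 0.3413, 0.1665]
eef_rot: [0.97, 2.988, 0.001]
force: [0.4, 0.5, -0.2]
opening: 0.0252
grasp_force: 31.4
```

>>> drive_tool:
  deltas: [0,0,0.04,0,0,0,1,0,0,0.04,0,0,0,1,0,0,0,0,0,0,1,0,0,0,0,0,0,1,0,0,0,0,0,0,1]

```text
clock: 10.3
ee_pos: [0.5633, 0.3416, 0.1643]
eef_rot: [0.97, 2.988, 0.001]
force: [0.6, 0.2, -1.1]
opening: 0.0249
grasp_force: 31.4
```

>>> drive_tool:
  deltas: [0,0,0.04,0,0,0,1,0,0,0,0,0,0,1,0,0,0,0,0,0,1,0,0,0,0,0,0,1,0,0,0,0,0,0,1]

```text
clock: 10.72
ee_pos: [0.5635, 0.3415, 0.1637]
eef_rot: [0.97, 2.987, 0.001]
force: [-1.0, 0.1, 5.2]
opening: 0.0248
grasp_force: 31.8
```

>>> drive_tool:
  deltas: [0,0,0,0,0,0,0.4,0,0,0,0,0,0,0.4,0,0,0,0,0,0,0.4,0,0,-0.3,0,0,0,0.4,0,0,-0.8,0,0,0,0.4]

```text
clock: 11.13
ee_pos: [0.5613, 0.3405, 0.1924]
eef_rot: [-0.968, -2.982, 0.009]
force: [0.4, 0.6, 0.2]
opening: 0.0513
grasp_force: 0.0
```

>>> drive_tool:
  deltas: [0,0,-0.9,0,0,0,0.4,0,0,-0.9,0,0,0,0.4,-0.2,-0.3,-0.4,0,0,0,0.4,-0.5,-0.75,0,0,0,0,0.4,-0.5,-0.75,0,0,0,0,0.4]

```text
clock: 11.55
ee_pos: [0.5607, 0.2761, 0.2628]
eef_rot: [0.966, 2.987, 0.002]
force: [0.2, -0.9, 0.0]
opening: 0.0514
grasp_force: 0.0
```

>>> drive_tool:
  deltas: [-0.5,-0.75,0,0,0,0,0.4,-0.5,-0.75,0,0,0,0,0.4,-0.5,-0.75,0,0,0,0,0.4,-0.5,-0.75,0,0,0,0,0.4,-0.5,-0.75,0,0,0,0,0.4]

```text
clock: 11.97
ee_pos: [0.5544, 0.1395, 0.2613]
eef_rot: [-0.97, -2.988, 0.001]
force: [0.5, -0.5, 0.7]
opening: 0.0513
grasp_force: 0.0
```

>>> drive_tool:
  deltas: [-0.5,-0.75,0,0,0,0,0.4,-0.5,-0.75,0,0,0,0,0.4,-0.5,-0.75,0,0,0,0,0.4,-0.5,-0.75,0,0,0,0,0.4,-0.5,-0.75,0,0,0,0,0.4]

```text
clock: 12.38
ee_pos: [0.5489, 0.0045, 0.2614]
eef_rot: [-0.97, -2.987, 0.001]
force: [-0.5, 0.0, -0.5]
opening: 0.0511
grasp_force: 0.0
```

>>> drive_tool:
  deltas: [-0.5,-0.75,0,0,0,0,0.4,-0.5,-0.75,0,0,0,0,0.4,-0.5,-0.75,0,0,0,0,0.4,-0.5,-0.75,0,0,0,0,0.4,0,0,0,0,0,0,0.4]

```text
clock: 12.8
ee_pos: [0.5449, -0.1066, 0.2613]
eef_rot: [0.976, 2.986, -0.005]
force: [0.3, 1.2, 0.7]
opening: 0.0512
grasp_force: 0.0
```

>>> drive_tool:
  deltas: [0,0,0,0,0,0,0.4,0,0,0,0,0,0,0.4,0,0,0,0,0,0,0.4,0,0,0,0,0,0,0.4,0,0,0,0,0,0,0.4]

```text
clock: 13.22
ee_pos: [0.5455, -0.1008, 0.2616]
eef_rot: [-0.968, -2.989, -0.0]
force: [-0.7, -0.3, -0.5]
opening: 0.0514
grasp_force: 0.0
```

```bash
python3 -c "
from h import *
s,p,R=state();print(p,yaw(R),s['opening'],s['grasp_force'],s['force']);print(*to([.5432,-.109,.164],54))
for c in('side','top'):
  get_image(c)
  for n in('green_1','clear_1'):
    print(n,[np.round(m['point'],3).tolist() for m in mark_of(n,c)])"
```

```text
[ 0.54551001 -0.10077883  0.26158324] 54.11148261340986 0.0513590203687426 0.0 [-0.68221825 -0.29936403 -0.53189946]
[-0.1  -0.27  3.25] [-0.1  -0.27  3.25] [ 0.   -0.    0.02]
green_1 [[0.564, 0.343, 0.004], [0.354, -0.024, -0.003], [0.574, -0.064, -0.001], [0.447, -0.223, 0.003], [0.614, -0.013, 0.002]]
clear_1 [[0.496, -0.008, 0.006], [0.54, -0.109, 0.006], [0.527, 0.045, 0.006]]
green_1 [[0.613, -0.011, 0.004], [0.448, -0.224, 0.003], [0.575, -0.057, 0.006]]
clear_1 [[0.529, 0.048, 0.007], [0.544, -0.114, 0.005], [0.496, -0.006, 0.009], [0.617, -0.013, 0.007]]
```

>>> drive_tool:
  deltas: [-0.1,-0.28,0,0,0,0,0.4,0,0,0.8,0,0,0,0.4,0,0,0.8,0,0,0,0.4,0,0,0.8,0,0,0,0.4,0,0,0.85,0,0,0,0.4]

```text
clock: 13.93
ee_pos: [0.5431, -0.111, 0.1636]
eef_rot: [0.97, 2.986, -0.001]
force: [0.3, 0.5, -0.6]
opening: 0.0513
grasp_force: 0.0
```

>>> drive_tool:
  deltas: [0,0,0,0,0,0,0.4,0,0,0,0,0,0,0.4,0,0,0,0,0,0,1,0,0,0,0,0,0,1,0,0,0,0,0,0,1]

```text
clock: 14.35
ee_pos: [0.5441, -0.1108, 0.1659]
eef_rot: [0.969, 2.985, -0.0]
force: [-0.5, -0.7, 2.7]
opening: 0.0246
grasp_force: 30.1
```

>>> drive_tool:
  deltas: [0,0,0,0,0,0,1,0,0,0,0,0,0,1,0,0,0,0,0,0,1,0,0,0,0,0,0,1,0,0,0,0,0,0,1]

```text
clock: 14.77
ee_pos: [0.5441, -0.1107, 0.1659]
eef_rot: [0.968, 2.985, -0.001]
force: [-0.4, -1.0, 6.4]
opening: 0.025
grasp_force: 30.6
```

>>> drive_tool:
  deltas: [0,0,-0.3,0,0,0,1,0,0,-0.5,0,0,0,1,0,0,-0.7,0,0,0,1,0,0,-0.7,0,0,0,1,0,0,-0.7,0,0,0,1]

```text
clock: 15.18
ee_pos: [0.5427, -0.11, 0.2523]
eef_rot: [-0.97, -2.987, -0.0]
force: [1.1, -0.8, 0.5]
opening: 0.0251
grasp_force: 30.0
```

>>> drive_tool:
  deltas: [0,0,-0.7,0,0,0,1,0,0,-0.7,0,0,0,1,0,0,-0.7,0,0,0,1,0,0,-0.7,0,0,0,1,0,0,0,0,0,0,1]

```text
clock: 15.6
ee_pos: [0.5444, -0.1105, 0.3401]
eef_rot: [0.967, 2.98, 0.0]
force: [1.1, 0.4, -0.2]
opening: 0.0251
grasp_force: 30.0
```

```bash
python3 -c "
from h import *
s,p,R=state();print(p,yaw(R),s['opening'],s['grasp_force'],s['force']);print(*to([.4575,-.0485,.33],54))
B={n:[] for n in('green_row','clear_row','grip')}
for i in range(3):
  for c in('side','top'):
    d=get_image(c)
    if not i: print([np.round(m['point'],3).tolist() for m in mark_of('clear_1',c)])
    for n in B:
      r=mark_of(n,c)
      if r: B[n].append(r[0]['point'])
for n in B: print(n,np.mean(B[n],0).round(4),len(B[n]))
"
```

```text
[ 0.54443838 -0.11051812  0.3400516 ] 54.04156869198762 0.02506566837449523 30.04283845424652 [ 1.0779364   0.35828473 -0.17136767]
[ 3.56 -0.03  0.31] [ 3.56 -0.03  0.34] [0.04 0.1  0.01]
[[0.492, -0.005, 0.006], [0.524, 0.049, 0.004], [0.544, -0.11, 0.183], [0.566, 0.339, 0.004]]
[[0.492, -0.006, 0.005], [0.53, 0.045, 0.008], [0.543, -0.111, 0.173]]
green_row [ 0.5611 -0.0516  0.0046] 6
clear_row [0.491  0.0012 0.0042] 6
grip [ 0.5318 -0.0316  0.144 ] 5
```

>>> drive_tool:
  deltas: [0.4,0,0,0,0,0,1,0.75,0,0,0,0,0,1,0.9,0,0,0,0,0,1,0.8,0,0,0,0,0,1,0.5,0,0,0,0,0,1]

```text
clock: 17.32
ee_pos: [0.4588, -0.0495, 0.335]
eef_rot: [-0.969, -2.986, -0.001]
force: [0.2, -0.1, -0.6]
opening: 0.0247
grasp_force: 30.0
```

>>> drive_tool:
  deltas: [0.2,0,0,0,0,0,1,0,0,0,0,0,0,1,0,0,0,0,0,0,1,0,0,0,0,0,0,1,0,0,0,0,0,0,1]

```text
clock: 17.73
ee_pos: [0.4579, -0.0483, 0.335]
eef_rot: [0.971, 2.987, -0.0]
force: [-0.6, 0.2, -0.8]
opening: 0.0248
grasp_force: 30.0
```

```bash
python3 -c "
from h import *
s,p,R=state();print(p,yaw(R),s['force']);print(*to([.457,-.048,.166],54))"
```

```text
[ 0.4578818  -0.04831349  0.33501884] 54.002645710954084 [-0.61486821  0.20550411 -0.80254876]
[ 0.03 -0.01  5.63] [ 0.03 -0.01  5.63] [0.   0.01 0.  ]
```

>>> drive_tool:
  deltas: [0.02,0,0.5,0,0,0,1,0,0,0.9,0,0,0,1,0,0,0.9,0,0,0,1,0,0,0.9,0,0,0,1,0,0,0.8,0,0,0,1]

```text
clock: 18.15
ee_pos: [0.4568, -0.0478, 0.2134]
eef_rot: [-0.971, -2.987, 0.0]
force: [-0.4, 0.8, -0.2]
opening: 0.0252
grasp_force: 30.0
```

>>> drive_tool:
  deltas: [0,0,0.3,0,0,0,1,0,0,0.3,0,0,0,1,0,0,0.3,0,0,0,1,0,0,0.3,0,0,0,1,0,0,0.3,0,0,0,1]

```text
clock: 18.57
ee_pos: [0.4699, -0.0545, 0.1789]
eef_rot: [0.953, 2.955, -0.009]
force: [10.6, -20.6, 66.3]
opening: 0.0253
grasp_force: 75.8
```

>>> drive_tool:
  deltas: [0,0,0.05,0,0,0,1,0,0,0,0,0,0,1,0,0,0,0,0,0,1,0,0,0,0,0,0,1,0,0,0,0,0,0,1]

```text
clock: 18.98
ee_pos: [0.4709, -0.0552, 0.1786]
eef_rot: [0.952, 2.952, -0.01]
force: [8.5, -14.5, 35.9]
opening: 0.0248
grasp_force: 67.0
```

>>> drive_tool:
  deltas: [0,0,-0.3,0,0,0,1,0,0,-0.5,0,0,0,1,0,0,-0.7,0,0,0,1,0,0,-0.5,0,0,0,1,0,0,0,0,0,0,1]

```text
clock: 19.4
ee_pos: [0.4591, -0.0483, 0.2318]
eef_rot: [0.968, 2.981, 0.001]
force: [0.3, -0.3, -0.4]
opening: 0.0247
grasp_force: 57.6
```

```bash
python3 -c "
from h import *
s,p,R=state();print(p,yaw(R),s['force'],s['opening'],R.as_matrix().round(3)); o=[]
for c in('side','top'):
  d=get_image(c);x,y=(proj(d,[.5,-.04,.1])[0]-[50,60]).astype(int);o.append(cv2.resize(d['color'][y:y+120,x:x+100],(400,480),interpolation=cv2.INTER_CUBIC))
  for n in('green_row','clear_row','grip','carrier','clear_1','green_1'): print(n,[np.round(m['point'],3).tolist() for m in mark_of(n,c)])
cv2.imwrite('pics/d.png',np.hstack(o))"
```

```text
[ 0.45911675 -0.04829049  0.23183516] 54.00636262266878 [ 0.31758126 -0.25198114 -0.43501031] 0.024718929288240685 [[-0.809  0.588  0.007]
 [ 0.588  0.809 -0.002]
 [-0.007  0.003 -1.   ]]
green_row [[0.572, -0.06, 0.002]]
clear_row [[0.491, 0.001, 0.004]]
grip [[0.532, -0.031, 0.148], [0.572, -0.061, 0.005]]
carrier [[0.53, -0.027, -0.0]]
clear_1 [[0.434, -0.034, 0.09], [0.494, -0.004, 0.003], [0.528, 0.05, 0.006]]
green_1 [[0.446, -0.225, 0.005], [0.352, -0.02, 0.002], [0.564, 0.345, -0.001], [0.79, -0.011, 0.004], [0.572, -0.061, 0.003], [0.35, -0.11, -0.001], [0.615, -0.01, 0.004], [0.564, 0.338, 0.001]]
green_row [[0.573, -0.065, 0.007]]
clear_row [[0.49, 0.001, 0.001], [0.574, -0.062, 0.006]]
grip [[0.532, -0.028, 0.14]]
carrier [[0.536, -0.033, 0.003]]
clear_1 [[0.526, 0.046, 0.004], [0.437, -0.033, 0.086]]
green_1 [[0.573, -0.058, 0.009], [0.448, -0.225, 0.004], [0.559, 0.346, 0.006], [0.348, -0.112, 0.001], [0.614, -0.01, 0.005], [0.349, -0.021, -0.002]]
```

View pics/d.png

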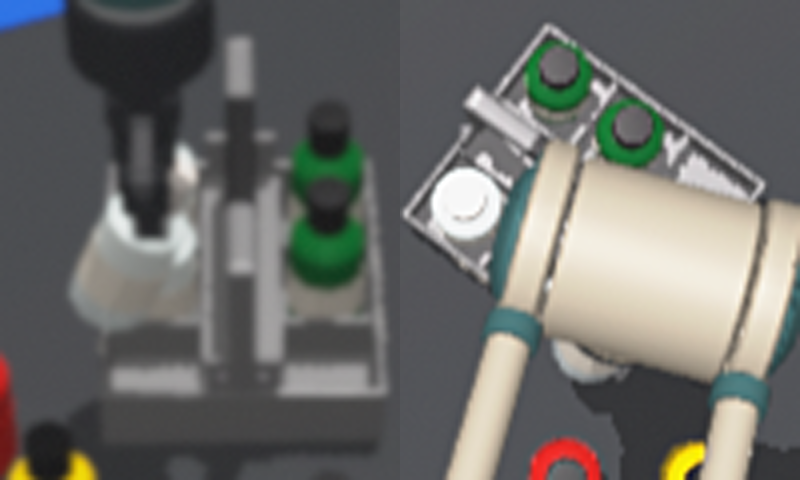

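The bottle has swung about the pad axis, with its foot outward ((100,315) in the side crop and (590,365) in the top crop). The carrier hasn't moved. I'll tilt the tool back so the bottle is vertical again, and grip harder.

>>> drive_tool:
  deltas: [0.1,0,-0.3,0,-0.7,0,1,0.1,0,-0.3,0,-0.8,0,1,0.1,0,-0.3,0,-0.8,0,1,0.1,0,-0.3,0,-0.8,0,1,0.1,0,0,0,-0.5,0,1]
  squeeze: 60

```text
clock: 20.52
ee_pos: [0.4417, -0.0364, 0.2642]
eef_rot: [0.883, 2.72, -0.128]
force: [-0.9, -0.1, -0.7]
opening: 0.0243
grasp_force: 79.5
```

>>> drive_tool:
  deltas: [0,0,0,0,0,0,1,0,0,0,0,0,0,1,0,0,0,0,0,0,1,0,0,0,0,0,0,1,0,0,0,0,0,0,1]

```text
clock: 20.93
ee_pos: [0.4423, -0.0371, 0.2624]
eef_rot: [0.886, 2.725, -0.128]
force: [-0.3, 0.3, 0.2]
opening: 0.0245
grasp_force: 79.5
```

```bash
cat > look.py <<'E'
from h import *
import sys
s,p,R=state();g=p+R.apply([0,0,.054]);print('tcp',p.round(4),'grasp',g.round(4),'force',s['force'].round(1),s['opening'],R.as_matrix().round(3).tolist())
d=get_image('side');x,y=(proj(d,g-[0,0,.05])[0]-[50,37]).astype(int);im=cv2.resize(d['color'][y:y+75,x:x+100],(800,600),interpolation=cv2.INTER_CUBIC)
# expected vertical bottle axis+outline below the grasp point
f=lambda X:((proj(d,X)-[x,y]+.5)*8).astype(int)
bz=g[2]-.107
for k in(-.023,.023):
    o=k*np.array([-.809,.588,0]); q=f(np.array([g+o-[0,0,.04],g+o-[0,0,.107]])); cv2.line(im,tuple(map(int,q[0])),tuple(map(int,q[1])),(255,0,255),1)
t=np.linspace(0,6.3,40); cv2.polylines(im,[f(np.c_[g[0]+.023*np.cos(t),g[1]+.023*np.sin(t),np.full(40,bz)]).reshape(-1,1,2).astype(np.int32)],True,(255,0,255),1)
cv2.imwrite(f'pics/{sys.argv[1]}.png',im)
for c in('side','top'):
    if c=='top': get_image(c)
    for n in sys.argv[2:]: print(c,n,[np.round(m['point'],3).tolist() for m in mark_of(n,c)])
E
python3 look.py e clear_1 clear_row
```

```text
tcp [ 0.4423 -0.0371  0.2624] grasp [ 0.4547 -0.0461  0.2106] force [-0.3  0.3  0.2] 0.02448141010738175 [[-0.776, 0.588, 0.229], [0.564, 0.809, -0.167], [-0.283, -0.0, -0.959]]
side clear_1 [[0.45, -0.047, 0.12], [0.496, -0.004, 0.007]]
side clear_row [[0.489, 0.001, 0.005], [0.564, 0.34, 0.001], [0.45, -0.046, 0.12]]
top clear_1 [[0.493, -0.004, 0.005], [0.527, 0.048, 0.008], [0.454, -0.048, 0.12]]
top clear_row [[0.492, -0.0, 0.002]]
```

View pics/e.png

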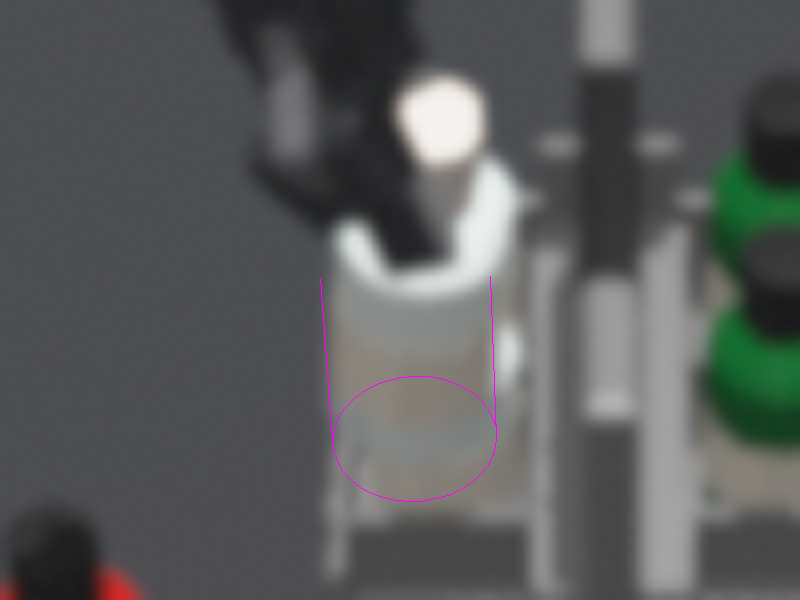

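The clear bottle is upright again at (415,340), with its foot about 16 mm closer to the fingers than before. I'll lower it vertically in world z, with the tool staying tilted, and check the force as it enters the cell.

>>> drive_tool:
  deltas: [0.15,-0.03,0.51,0,0,0,1,0.15,0,0.51,0,0,0,1,0.15,0,0.51,0,0,0,1,0.15,0,0.51,0,0,0,1,0,0,0,0,0,0,1]

```text
clock: 21.65
ee_pos: [0.4392, -0.0372, 0.1959]
eef_rot: [0.886, 2.731, -0.13]
force: [-1.7, -0.5, -1.4]
opening: 0.0245
grasp_force: 79.5
```

>>> drive_tool:
  deltas: [0.06,0,0.19,0,0,0,1,0.06,0,0.19,0,0,0,1,0.06,0,0.19,0,0,0,1,0.03,0,0.1,0,0,0,1,0,0,0,0,0,0,1]

```text
clock: 22.07
ee_pos: [0.4417, -0.0375, 0.1777]
eef_rot: [0.884, 2.724, -0.128]
force: [1.8, -0.5, -2.3]
opening: 0.0244
grasp_force: 79.2
```

>>> drive_tool:
  deltas: [0.05,0,0.17,0,0,0,1,0.05,0,0.17,0,0,0,1,0.05,0,0.17,0,0,0,1,0,0,0,0,0,0,1,0,0,0,0,0,0,1]

```text
clock: 22.48
ee_pos: [0.4409, -0.0373, 0.1613]
eef_rot: [0.885, 2.726, -0.128]
force: [2.1, -1.2, -0.9]
opening: 0.0245
grasp_force: 79.1
```

>>> drive_tool:
  deltas: [-0.03,0,0.12,0,0,0,1,0.02,0,0.12,0,0,0,1,0.02,0,0.05,0,0,0,1,0,0,0,0,0,0,1,0,0,0,0,0,0,1]

```text
clock: 22.9
ee_pos: [0.4425, -0.0386, 0.153]
eef_rot: [0.885, 2.726, -0.128]
force: [-0.2, -0.3, -1.0]
opening: 0.0242
grasp_force: 79.4
```

>>> drive_tool:
  deltas: [0.02,0,0.06,0,0,0,1,0.02,0,0.06,0,0,0,1,0,0,0,0,0,0,1,0,0,0,0,0,0,1,0,0,0,0,0,0,1]

```text
clock: 23.32
ee_pos: [0.4427, -0.0386, 0.1495]
eef_rot: [0.885, 2.725, -0.128]
force: [-0.2, -0.2, -1.6]
opening: 0.0244
grasp_force: 79.4
```

>>> drive_tool:
  deltas: [0.01,0,0.05,0,0,0,1,0,0,0,0,0,0,1,0,0,0,0,0,0,1,0,0,0,0,0,0,1,0,0,0,0,0,0,1]

```text
clock: 23.73
ee_pos: [0.4432, -0.0387, 0.149]
eef_rot: [0.884, 2.723, -0.128]
force: [-2.6, 1.4, 8.9]
opening: 0.0242
grasp_force: 81.9
```

>>> drive_tool:
  deltas: [0,0,0,0,0,0,0.4,0,0,0,0,0,0,0.4,0,0,0,0,0,0,0.4,0,0,-0.3,0,0,0,0.4,0,0,-0.7,0,0,0,0.4]
  squeeze: 40

```text
clock: 24.15
ee_pos: [0.4347, -0.0336, 0.1749]
eef_rot: [0.886, 2.73, -0.13]
force: [0.3, -0.2, -0.2]
opening: 0.0513
grasp_force: 0.0
```

>>> drive_tool:
  deltas: [0,0,-0.9,0,0,0,0.4,0,0,-0.9,0,0,0,0.4,0,0,-0.9,0,0.6,0,0.4,0,0,0,0,0.8,0,0.4,0,0,0,0,0.8,0,0.4]

```text
clock: 24.57
ee_pos: [0.4177, -0.0196, 0.2566]
eef_rot: [0.934, 2.885, -0.049]
force: [-0.1, 0.1, -1.3]
opening: 0.0517
grasp_force: 0.0
```

>>> drive_tool:
  deltas: [0,0,0,0,0.8,0,0.4,0,0,0,0,0.6,0,0.4,0,0,0,0,0,0,0.4,0,0,0,0,0,0,0.4,0,0,0,0,0,0,0.4]

```text
clock: 24.98
ee_pos: [0.4169, -0.0201, 0.254]
eef_rot: [-0.97, -2.988, 0.001]
force: [0.4, -0.4, 0.9]
opening: 0.0513
grasp_force: 0.0
```

```bash
python3 -c "
from h import *
s,p,R=state();print(p,yaw(R),s['force']);print(*to([.563,.341,.27],54))
for c in('side','top'):
  get_image(c)
  for n in('green_1','clear_1','clear_row','green_row'): print(n,[np.round(m['point'],3).tolist() for m in mark_of(n,c)])"
```

```text
[ 0.4169163  -0.02005586  0.25403055] 54.02474529537971 [ 0.38234306 -0.42374005  0.85614339]
[ 3.13 12.6  -0.54] [ 3.13 12.6  -0.53] [-0.   -0.    0.01]
green_1 [[0.35, -0.024, 0.001], [0.614, -0.012, 0.002], [0.348, -0.108, 0.001], [0.445, -0.225, 0.001], [0.572, -0.064, 0.002], [0.559, 0.341, 0.003]]
clear_1 [[0.456, -0.049, 0.006], [0.525, 0.048, 0.005], [0.492, -0.006, 0.005], [0.789, -0.011, 0.002]]
clear_row [[0.49, -0.002, 0.005]]
green_row [[0.572, -0.058, 0.002], [0.487, 0.002, 0.004], [0.394, -0.344, -0.001], [0.727, 0.262, 0.003]]
green_1 [[0.56, 0.344, 0.003], [0.449, -0.224, -0.0], [0.573, -0.055, 0.005], [0.351, -0.026, -0.003], [0.613, -0.01, 0.006], [0.493, -0.003, 0.006], [0.348, -0.112, 0.001]]
clear_1 [[0.526, 0.047, 0.005], [0.493, -0.001, 0.006], [0.491, 0.0, 0.002]]
clear_row [[0.489, 0.002, -0.0]]
green_row [[0.573, -0.063, 0.0]]
```

>>> drive_tool:
  deltas: [0.2,0.8,-0.1,0,0,0,0.4,0.2,0.8,-0.1,0,0,0,0.4,0.2,0.8,-0.1,0,0,0,0.4,0.2,0.8,-0.1,0,0,0,0.4,0.2,0.8,-0.1,0,0,0,0.4]

```text
clock: 25.9
ee_pos: [0.4639, 0.0957, 0.2696]
eef_rot: [0.97, 2.988, 0.0]
force: [0.1, -0.6, -0.7]
opening: 0.0513
grasp_force: 0.0
```

>>> drive_tool:
  deltas: [0.2,0.8,0,0,0,0,0.4,0.2,0.8,0,0,0,0,0.4,0.2,0.8,0,0,0,0,0.4,0.2,0.8,0,0,0,0,0.4,0.2,0.8,0,0,0,0,0.4]

```text
clock: 26.32
ee_pos: [0.5101, 0.2106, 0.2693]
eef_rot: [-0.97, -2.988, 0.0]
force: [-0.2, 0.5, 0.6]
opening: 0.0512
grasp_force: 0.0
```

>>> drive_tool:
  deltas: [0.2,0.8,0,0,0,0,0.4,0.2,0.8,0,0,0,0,0.4,0.2,0.8,0,0,0,0,0.4,0.2,0.8,0,0,0,0,0.4,0.2,0.8,0,0,0,0,0.4]

```text
clock: 26.73
ee_pos: [0.5563, 0.3253, 0.2692]
eef_rot: [-0.97, -2.988, 0.0]
force: [-0.8, -0.2, 0.2]
opening: 0.0509
grasp_force: 0.0
```

>>> drive_tool:
  deltas: [0.1,0.5,0,0,0,0,0.4,0,0,0,0,0,0,0.4,0,0,0,0,0,0,0.4,0,0,0,0,0,0,0.4,0,0,0,0,0,0,0.4]

```text
clock: 27.15
ee_pos: [0.5619, 0.337, 0.2695]
eef_rot: [-0.971, -2.987, 0.001]
force: [-0.7, 0.1, -0.7]
opening: 0.0513
grasp_force: 0.0
```

```bash
python3 -c "
from h import *
s,p,R=state();print(p,yaw(R),s['force']);print(*to([.5625,.342,.163],54))"
```

```text
[0.56191659 0.33697548 0.26949805] 53.9906693046577 [-0.72240841  0.14318777 -0.74317975]
[0.08 0.15 3.55] [0.08 0.15 3.55] [-0.01 -0.   -0.  ]
```

>>> drive_tool:
  deltas: [0.08,0.15,0.4,0,0,0,0.4,0,0,0.9,0,0,0,0.4,0,0,0.9,0,0,0,0.4,0,0,0.9,0,0,0,0.4,0,0,0.45,0,0,0,0.4]
  squeeze: 60

```text
clock: 27.57
ee_pos: [0.561, 0.3417, 0.1589]
eef_rot: [-0.97, -2.984, 0.006]
force: [-0.2, 0.1, -0.3]
opening: 0.0512
grasp_force: 0.0
```

>>> drive_tool:
  deltas: [0,0,0,0,0,0,0.4,0,0,0,0,0,0,1,0,0,0,0,0,0,1,0,0,0,0,0,0,1,0,0,0,0,0,0,1]

```text
clock: 27.98
ee_pos: [0.5637, 0.3433, 0.1644]
eef_rot: [0.97, 2.986, 0.003]
force: [0.6, -0.6, -0.4]
opening: 0.0244
grasp_force: 58.7
```

>>> drive_tool:
  deltas: [0,0,0,0,0,0,1,0,0,-0.2,0,0,0,1,0,0,-0.4,0,0,0,1,0,0,-0.7,0,0,0,1,0,0,-0.8,0,0,0,1]

```text
clock: 28.4
ee_pos: [0.5625, 0.3428, 0.2266]
eef_rot: [-0.97, -2.987, 0.002]
force: [0.8, 0.2, -0.1]
opening: 0.0242
grasp_force: 58.8
```

>>> drive_tool:
  deltas: [0,0,-0.8,0,0,0,1,0,0,-0.8,0,0,0,1,0,0,-0.8,0,0,0,1,0,0,-0.7,0,0,0,1,0,0,-0.4,0,0,0,1]

```text
clock: 28.82
ee_pos: [0.5635, 0.3433, 0.3358]
eef_rot: [0.968, 2.984, 0.007]
force: [0.8, 0.4, -0.7]
opening: 0.0242
grasp_force: 58.8
```

```bash
python3 -c "
from h import *
s,p,R=state();print(p,yaw(R),s['force'],s['opening']);print(*to([.541,-.110,.336],54))"
```

```text
[0.56354911 0.34334301 0.3357733 ] 54.03674648858375 [ 0.84767921  0.41291324 -0.72593376] 0.024182529061326508
[ -8.27 -12.67  -0.05] [-8.270e+00 -1.267e+01 -1.000e-02] [0.07 0.04 0.01]
```

>>> drive_tool:
  deltas: [-0.1,-0.15,0,0,0,0,1,-0.2,-0.31,0,0,0,0,1,-0.3,-0.46,0,0,0,0,1,-0.4,-0.61,0,0,0,0,1,-0.4,-0.61,0,0,0,0,1]

```text
clock: 29.23
ee_pos: [0.5583, 0.2641, 0.3293]
eef_rot: [-0.969, -2.986, 0.004]
force: [1.2, -0.6, -0.3]
opening: 0.024
grasp_force: 58.9
```

>>> drive_tool:
  deltas: [-0.4,-0.61,0,0,0,0,1,-0.4,-0.61,0,0,0,0,1,-0.4,-0.61,0,0,0,0,1,-0.4,-0.61,0,0,0,0,1,-0.4,-0.61,0,0,0,0,1]

```text
clock: 29.65
ee_pos: [0.5527, 0.1543, 0.3294]
eef_rot: [-0.97, -2.985, 0.004]
force: [-0.5, -0.7, -0.4]
opening: 0.0243
grasp_force: 58.9
```

>>> drive_tool:
  deltas: [-0.4,-0.61,0,0,0,0,1,-0.4,-0.61,0,0,0,0,1,-0.4,-0.61,0,0,0,0,1,-0.4,-0.61,0,0,0,0,1,-0.4,-0.61,0,0,0,0,1]

```text
clock: 30.07
ee_pos: [0.5472, 0.0454, 0.3295]
eef_rot: [-0.97, -2.985, 0.003]
force: [1.0, -0.5, -0.1]
opening: 0.0241
grasp_force: 58.9
```

>>> drive_tool:
  deltas: [-0.4,-0.61,0,0,0,0,1,-0.4,-0.61,0,0,0,0,1,-0.4,-0.61,0,0,0,0,1,-0.4,-0.61,0,0,0,0,1,-0.4,-0.61,0,0,0,0,1]

```text
clock: 30.48
ee_pos: [0.5417, -0.0636, 0.3294]
eef_rot: [-0.971, -2.984, 0.002]
force: [0.4, -0.1, -0.5]
opening: 0.0243
grasp_force: 58.9
```

>>> drive_tool:
  deltas: [-0.4,-0.61,0,0,0,0,1,-0.3,-0.46,0,0,0,0,1,-0.2,-0.31,0,0,0,0,1,-0.1,-0.15,0,0,0,0,1,0,0,0,0,0,0,1]

```text
clock: 30.9
ee_pos: [0.5402, -0.1175, 0.3302]
eef_rot: [-0.973, -2.985, 0.0]
force: [0.2, 0.6, -0.4]
opening: 0.0244
grasp_force: 58.9
```

```bash
python3 look.py f green_1 green_row clear_row; python3 -c "
from h import *
s,p,R=state();print(*to([.541,-.110,.166],54))"
```

```text
tcp [ 0.5402 -0.1175  0.3302] grasp [ 0.5401 -0.1175  0.2762] force [ 0.2  0.6 -0.4] 0.024366157750737513 [[-0.808, 0.589, -0.002], [0.589, 0.808, 0.0], [0.002, -0.001, -1.0]]
side green_1 [[0.54, -0.12, 0.168], [0.571, -0.063, 0.001], [0.351, -0.109, -0.002], [0.449, -0.226, 0.001], [0.73, 0.259, 0.0], [0.351, -0.019, 0.003], [0.611, -0.014, 0.004]]
side green_row [[0.569, -0.059, 0.005]]
side clear_row [[0.489, -0.002, 0.009]]
top green_1 [[0.611, -0.016, 0.007], [0.534, -0.113, 0.173], [0.575, -0.055, 0.006], [0.344, -0.111, -0.001], [0.446, -0.228, 0.002]]
top green_row [[0.531, -0.034, 0.14], [0.577, -0.063, 0.004]]
top clear_row [[0.489, 0.0, 0.003]]
[0.11 0.15 5.5 ] [0.11 0.15 5.5 ] [ 0.   -0.    0.02]
```

View pics/f.png

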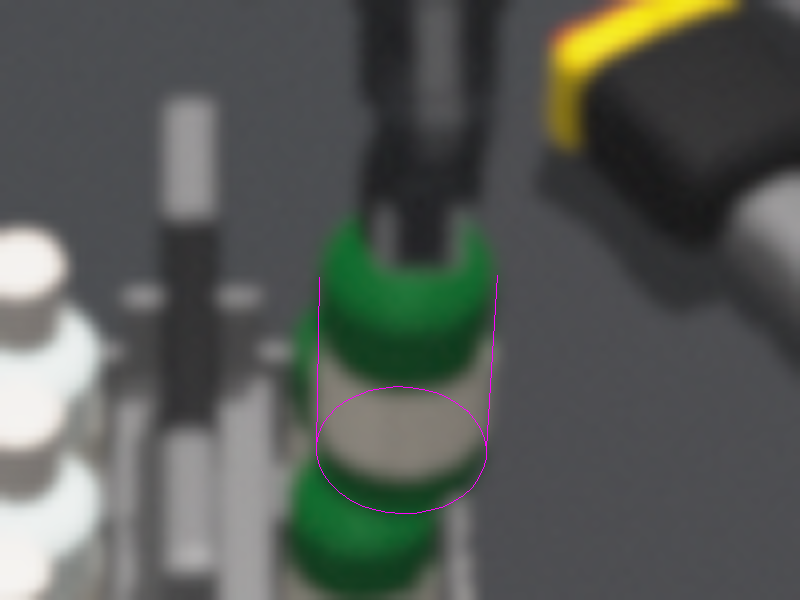

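The green bottle hangs upright at (405,370) and matches the predicted outline. I'll centre it and lower it in stages.

>>> drive_tool:
  deltas: [0.06,0.1,0.3,0,0,0,1,0.06,0.07,0.7,0,0,0,1,0,0,0.8,0,0,0,1,0,0,0.8,0,0,0,1,0,0,0.6,0,0,0,1]

```text
clock: 31.72
ee_pos: [0.5403, -0.1091, 0.2325]
eef_rot: [-0.968, -2.986, -0.0]
force: [-0.6, 0.1, -1.1]
opening: 0.0241
grasp_force: 58.9
```

>>> drive_tool:
  deltas: [0,0,0.4,0,0,0,1,0,0,0,0,0,0,1,0,0,0,0,0,0,1,0,0,0,0,0,0,1,0,0,0,0,0,0,1]

```text
clock: 32.13
ee_pos: [0.5419, -0.1101, 0.224]
eef_rot: [0.969, 2.986, 0.0]
force: [0.5, 0.2, -0.5]
opening: 0.0242
grasp_force: 58.9
```

>>> drive_tool:
  deltas: [0.03,0.02,0.2,0,0,0,1,0,0,0.2,0,0,0,1,0,0,0.2,0,0,0,1,0,0,0.2,0,0,0,1,0,0,0,0,0,0,1]

```text
clock: 32.55
ee_pos: [0.5399, -0.1087, 0.1973]
eef_rot: [-0.969, -2.985, -0.0]
force: [-0.5, -0.3, -0.8]
opening: 0.024
grasp_force: 58.9
```

>>> drive_tool:
  deltas: [0,0,0.15,0,0,0,1,0,0,0.15,0,0,0,1,0,0,0,0,0,0,1,0,0,0,0,0,0,1,0,0,0,0,0,0,1]

```text
clock: 32.97
ee_pos: [0.5409, -0.109, 0.19]
eef_rot: [0.97, 2.988, 0.0]
force: [-0.3, 0.1, -0.5]
opening: 0.0237
grasp_force: 58.9
```

Inside the cell and free of contact.

>>> drive_tool:
  deltas: [0,0,0.18,0,0,0,1,0,0,0.18,0,0,0,1,0,0,0.18,0,0,0,1,0,0,0.1,0,0,0,1,0,0,0,0,0,0,1]

```text
clock: 33.38
ee_pos: [0.5402, -0.1088, 0.1696]
eef_rot: [-0.969, -2.986, -0.0]
force: [-0.3, -0.4, -0.9]
opening: 0.0237
grasp_force: 58.9
```

>>> drive_tool:
  deltas: [0,0,0.06,0,0,0,1,0,0,0.05,0,0,0,1,0,0,0,0,0,0,1,0,0,0,0,0,0,1,0,0,0,0,0,0,1]

```text
clock: 33.8
ee_pos: [0.5409, -0.109, 0.1676]
eef_rot: [0.97, 2.988, 0.0]
force: [-0.3, 0.1, -1.1]
opening: 0.024
grasp_force: 58.9
```

>>> drive_tool:
  deltas: [0,0,0.04,0,0,0,1,0,0,0.03,0,0,0,1,0,0,0,0,0,0,1,0,0,0,0,0,0,1,0,0,0,0,0,0,1]

```text
clock: 34.22
ee_pos: [0.5408, -0.109, 0.1653]
eef_rot: [-0.97, -2.988, -0.0]
force: [0.3, -0.3, -1.1]
opening: 0.0238
grasp_force: 58.9
```

>>> drive_tool:
  deltas: [0,0,0.05,0,0,0,1,0,0,0,0,0,0,1,0,0,0,0,0,0,1,0,0,0,0,0,0,1,0,0,0,0,0,0,0.4]

```text
clock: 34.63
ee_pos: [0.5411, -0.1091, 0.1645]
eef_rot: [0.97, 2.987, 0.0]
force: [-0.6, 0.3, 0.5]
opening: 0.0352
grasp_force: 0.0
```

>>> drive_tool:
  deltas: [0,0,0,0,0,0,0.4,0,0,0,0,0,0,0.4,0,0,-0.3,0,0,0,0.4,0,0,-0.8,0,0,0,0.4,0,0,-0.9,0,0,0,0.4]

```text
clock: 35.05
ee_pos: [0.5398, -0.1087, 0.2234]
eef_rot: [-0.969, -2.984, -0.0]
force: [0.4, -1.2, -0.2]
opening: 0.0513
grasp_force: 0.0
```

>>> drive_tool:
  deltas: [0,0,-0.9,0,0,0,0.4,0,0,-0.9,0,0,0,0.4,0,0,0,0,0,0.9,0.4,0,0,0,0,0,0.9,0.4,0,0,0,0,0,0.9,0.4]

```text
clock: 35.47
ee_pos: [0.541, -0.109, 0.2792]
eef_rot: [1.291, 2.862, 0.0]
force: [0.1, -0.3, -0.1]
opening: 0.0512
grasp_force: 0.0
```

>>> drive_tool:
  deltas: [0,0,0,0,0,0.9,0.4,0,0,0,0,0,0.9,0.4,0,0,0,0,0,0.9,0.4,0,0,0,0,0,0.9,0.4,0,0,0,0,0,0.9,0.4]

```text
clock: 35.88
ee_pos: [0.5408, -0.109, 0.2784]
eef_rot: [1.783, 2.586, 0.0]
force: [1.5, -0.3, 0.1]
opening: 0.0515
grasp_force: 0.0
```

>>> drive_tool:
  deltas: [0,0,0,0,0,0.9,0.4,0,0,0,0,0,0.9,0.4,0,0,0,0,0,0.9,0.4,0,0,0,0,0,0.9,0.4,0,0,0,0,0,0.9,0.4]

```text
clock: 36.3
ee_pos: [0.5408, -0.109, 0.2784]
eef_rot: [2.217, 2.225, 0.0]
force: [-0.6, 0.3, -0.4]
opening: 0.0513
grasp_force: 0.0
```

>>> drive_tool:
  deltas: [0,0,0,0,0,0.9,0.4,0,0,0,0,0,0.9,0.4,0,0,0,0,0,0.9,0.4,0,0,0,0,0,0.9,0.4,0,0,0,0,0,0.9,0.4]

```text
clock: 36.72
ee_pos: [0.5408, -0.109, 0.2783]
eef_rot: [2.58, 1.792, 0.0]
force: [0.5, -0.2, -0.9]
opening: 0.0511
grasp_force: 0.0
```

```bash
python3 -c "
from h import *
s,p,R=state();print(p,yaw(R),s['force'],s['opening'],s['joint_positions']);print(*to([.533,-.031,.26],-36)); o=[]
for i in range(2):
  for c in('side','top'):
    d=get_image(c);x,y=(proj(d,[.53,-.04,.1])[0]-[50,60]).astype(int)
    if i: o.append(cv2.resize(d['color'][y:y+120,x:x+100],(400,480),interpolation=cv2.INTER_CUBIC))
    for n in('green_row','clear_row','grip','carrier','clear_1','green_1'): print(n,[np.round(m['point'],3).tolist() for m in mark_of(n,c)][:8 if i else 1])
cv2.imwrite('pics/g.png',np.hstack(o))"
```

```text
[ 0.54077367 -0.10895062  0.27833339] -20.42871256601802 [ 0.47264862 -0.17604755 -0.88927697] 0.0510902707252495 [-3.25011308e-01  2.56452921e-01  1.59757163e+00  1.17170605e-04
  1.28727652e+00  3.15042106e-02]
[ 2.34 -1.15  0.61] [ 1.95 -1.74  0.61] [ 0.  -0.   3.4]
green_row [[0.572, -0.062, 0.004]]
clear_row [[0.492, -0.0, 0.007]]
grip [[0.529, -0.031, 0.146]]
carrier [[0.528, -0.028, -0.002]]
clear_1 [[0.492, -0.004, 0.005]]
green_1 [[0.54, -0.11, 0.005]]
green_row [[0.536, -0.03, 0.001]]
clear_row [[0.49, 0.002, 0.003]]
grip [[0.531, -0.032, 0.145]]
carrier [[0.534, -0.032, 0.004]]
clear_1 [[0.527, 0.046, 0.006]]
green_1 [[0.575, -0.057, 0.007]]
green_row [[0.57, -0.061, 0.002]]
clear_row [[0.49, 0.002, 0.006], [0.572, -0.062, 0.003]]
grip [[0.53, -0.029, 0.147], [0.7, -0.35, -0.003]]
carrier [[0.531, -0.027, 0.001], [0.786, -0.01, 0.005]]
clear_1 [[0.524, 0.048, 0.007], [0.452, -0.046, 0.005], [0.492, -0.001, 0.004]]
green_1 [[0.572, -0.065, -0.001], [0.351, -0.023, 0.001], [0.447, -0.225, 0.001], [0.539, -0.111, 0.004], [0.35, -0.112, -0.0], [0.456, -0.042, 0.002], [0.612, -0.011, 0.005]]
green_row []
clear_row [[0.488, 0.001, 0.004]]
grip [[0.532, -0.033, 0.142]]
carrier [[0.532, -0.03, 0.004]]
clear_1 [[0.525, 0.046, 0.006], [0.491, -0.003, 0.008], [0.457, -0.046, 0.004]]
green_1 [[0.575, -0.059, 0.005], [0.535, -0.104, 0.006], [0.611, -0.01, 0.005], [0.392, -0.344, -0.005]]
```

View pics/g.png

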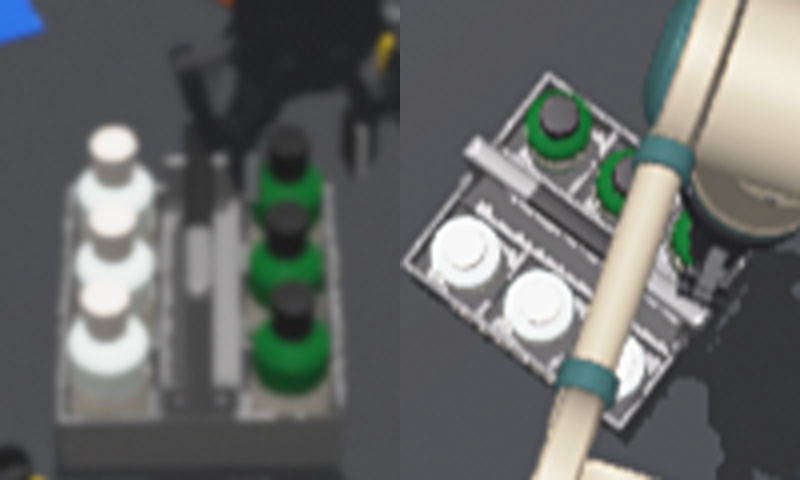

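The picture shows white caps all down the left row ((112,140), (112,215), (105,295)) and black caps all down the right row ((288,150), (288,225), (292,310)), every bottle upright. Next I'll align with the handle.

>>> drive_tool:
  deltas: [0,0,0,0,0,0.9,0.4,0,0,0,0,0,0.9,0.4,0,0,0,0,0,0.9,0.4,0,0,0,0,0,0.7,0.4,0.5,-0.43,0,0,0,0,0.4]

```text
clock: 38.53
ee_pos: [0.5398, -0.0916, 0.2778]
eef_rot: [2.798, 1.424, -0.0]
force: [0.1, 0.2, 0.5]
opening: 0.0513
grasp_force: 0.0
```

>>> drive_tool:
  deltas: [0.5,-0.43,0,0,0,0,0.4,0.5,-0.43,0,0,0,0,0.4,0.5,-0.43,0,0,0,0,0.4,0,0,0,0,0,0,0.4,0,0,0,0,0,0,0.4]

```text
clock: 38.95
ee_pos: [0.534, -0.0296, 0.278]
eef_rot: [2.795, 1.433, 0.0]
force: [0.8, 0.7, -0.4]
opening: 0.0513
grasp_force: 0.0
```

```bash
python3 -c "
from h import *
s,p,R=state();print(p,yaw(R),s['force'],s['opening']);print(*to([.532,-.031,.196],-36))"
```

```text
[ 0.53399758 -0.02958227  0.27796884] -35.69520229166234 [ 0.76115025  0.70159526 -0.40243384] 0.051261274209033654
[-0.08 -0.03  2.73] [-0.08 -0.03  2.73] [0.01 0.   0.07]
```

>>> drive_tool:
  deltas: [-0.08,-0.03,0.3,0,0,0.07,0.4,0,0,0.7,0,0,0,0.4,0,0,0.7,0,0,0,0.4,0,0,0.6,0,0,0,0.4,0,0,0.4,0,0,0,0.4]
  squeeze: 90

```text
clock: 39.37
ee_pos: [0.5308, -0.0327, 0.1944]
eef_rot: [-2.801, -1.42, 0.004]
force: [-0.3, 0.2, -0.4]
opening: 0.0513
grasp_force: 0.0
```

>>> drive_tool:
  deltas: [0,0,0,0,0,0,0.4,0,0,0,0,0,0,0.4,0,0,0,0,0,0,0.6,0,0,0,0,0,0,0.7,0,0,0,0,0,0,1]

```text
clock: 39.78
ee_pos: [0.5319, -0.0315, 0.1978]
eef_rot: [-2.801, -1.422, -0.001]
force: [-4.5, 2.7, 4.4]
opening: 0.0156
grasp_force: 15.7
```

>>> drive_tool:
  deltas: [0,0,0,0,0,0,1,0,0,0,0,0,0,1,0,0,0,0,0,0,1,0,0,0,0,0,0,1,0,0,0,0,0,0,1]

```text
clock: 40.2
ee_pos: [0.5317, -0.0314, 0.1977]
eef_rot: [2.801, 1.423, 0.001]
force: [-3.3, 2.0, 5.6]
opening: 0.0142
grasp_force: 89.7
```

>>> drive_tool:
  deltas: [0,0,-0.1,0,0,0,1,0,0,-0.1,0,0,0,1,0,0,-0.15,0,0,0,1,0,0,-0.2,0,0,0,1,0,0,-0.2,0,0,0,1]

```text
clock: 40.62
ee_pos: [0.5318, -0.0316, 0.2193]
eef_rot: [-2.8, -1.423, 0.001]
force: [-0.4, -0.4, -7.1]
opening: 0.0143
grasp_force: 88.0
```

```bash
python3 -c "
from h import *
s,p,R=state();print(p,s['force'],s['torque'],s['opening'],R.as_matrix()[2])"
```

```text
[ 0.531756   -0.03156708  0.21926413] [-0.36592602 -0.40435921 -7.08451942] [ 0.00077665 -0.01997635 -0.0671191 ] 0.014339382402043159 [-4.35786786e-04 -9.61759687e-04 -9.99999443e-01]
```

The full weight is on the tool, and the moment is small.

>>> drive_tool:
  deltas: [0,0,-0.2,0,0,0,1,0,0,-0.3,0,0,0,1,0,0,-0.3,0,0,0,1,0,0,-0.3,0,0,0,1,0,0,-0.3,0,0,0,1]

```text
clock: 41.03
ee_pos: [0.532, -0.0315, 0.2626]
eef_rot: [2.8, 1.423, 0.001]
force: [0.3, 0.1, -7.8]
opening: 0.0146
grasp_force: 88.0
```

>>> drive_tool:
  deltas: [0,0,-0.3,0,0,0,1,0,0,-0.3,0,0,0,1,0,0,-0.3,0,0,0,1,0,0,-0.3,0,0,0,1,0,0,-0.3,0,0,0,1]

```text
clock: 41.45
ee_pos: [0.5319, -0.0315, 0.3072]
eef_rot: [-2.801, -1.423, -0.0]
force: [-0.9, -0.5, -8.5]
opening: 0.0147
grasp_force: 88.0
```

>>> drive_tool:
  deltas: [0,0,-0.3,0,0,0,1,0,0,-0.3,0,0,0,1,0,0,-0.2,0,0,0,1,0,0,-0.1,0,0,0,1,0,0,0,0,0,0,1]

```text
clock: 41.87
ee_pos: [0.5323, -0.0316, 0.3342]
eef_rot: [2.8, 1.423, 0.002]
force: [0.7, -0.3, -8.3]
opening: 0.0146
grasp_force: 87.9
```

>>> drive_tool:
  deltas: [0,0,0,0,0,0,1,0,0,0,0,0,0,1,0,0,0,0,0,0,1,0,0,0,0,0,0,1,0,0,0,0,0,0,1]

```text
clock: 42.28
ee_pos: [0.5318, -0.0316, 0.3329]
eef_rot: [-2.8, -1.423, 0.001]
force: [0.3, -0.5, -7.2]
opening: 0.0144
grasp_force: 88.0
```

>>> drive_tool:
  deltas: [0,0,0,0,0,0,1,0,0,0,0,0,0,1,0,0,0,0,0,0,1,0,0,0,0,0,0,1,0,0,0,0,0,0,1]

```text
clock: 42.7
ee_pos: [0.5319, -0.0316, 0.3333]
eef_rot: [-2.801, -1.423, -0.0]
force: [0.3, -0.8, -7.7]
opening: 0.0142
grasp_force: 88.0
```

```bash
python3 -c "
from h import *
s,p,R=state();print(p,s['force'],s['opening'],s['grasp_force'],abs(s['qvel']).max())
o=[]
for c in('side','top'):
  d=get_image(c);x,y=(proj(d,[.53,-.03,.2])[0]-[50,60]).astype(int);o.append(cv2.resize(d['color'][y:y+120,x:x+100],(400,480),interpolation=cv2.INTER_CUBIC))
  for n in('grip','carrier','clear_1','green_1','green_row','clear_row'): print(n,[np.round(m['point'],3).tolist() for m in mark_of(n,c)])
cv2.imwrite('pics/i.png',np.hstack(o))"
```

```text
[ 0.53192244 -0.03157062  0.33334509] [ 0.29726992 -0.81001198 -7.72988206] 0.014189932118891592 87.96696782112122 0.0029480870451555124
grip [[0.531, -0.028, 0.281], [0.473, 0.004, 0.002]]
carrier [[0.532, -0.027, 0.133]]
clear_1 [[0.526, 0.048, 0.141], [0.49, -0.004, 0.141], [0.452, -0.045, 0.142]]
green_1 [[0.35, -0.109, -0.002], [0.449, -0.223, 0.002], [0.352, -0.022, 0.003], [0.571, -0.063, 0.137], [0.613, -0.012, 0.142], [0.54, -0.113, 0.137]]
green_row [[0.573, -0.061, 0.136]]
clear_row [[0.49, 0.002, 0.144]]
grip [[0.532, -0.032, 0.275]]
carrier [[0.534, -0.034, 0.137]]
clear_1 [[0.455, -0.049, 0.141], [0.492, -0.006, 0.143], [0.526, 0.049, 0.138]]
green_1 [[0.448, -0.225, 0.005], [0.54, -0.107, 0.142], [0.353, -0.021, 0.0], [0.346, -0.111, -0.0]]
green_row []
clear_row [[0.49, -0.001, 0.138]]
```

View pics/i.png

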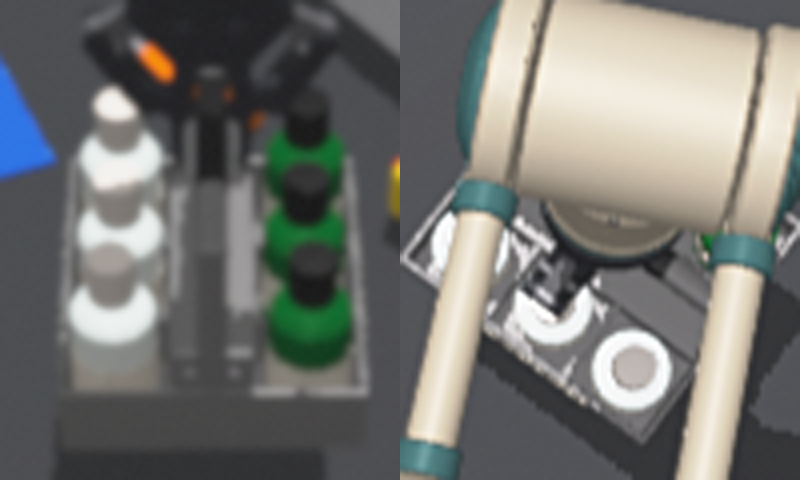

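The carrier hangs level at about 13.5 cm, gripped at the handle's middle ((210,150) in the side crop). The white caps are all on the left, the black ones all on the right, and nothing is moving.

```bash
python3 -c "
from cell import *
print(close_job())"
```

```text
the job is handed in; nothing more can be done
None
```

I swapped the two bottles and handed the job in with the carrier held level and still by the middle of its handle, about 13.5 cm up; no verdict came back, and on the first try at placing the clear bottle it struck the carrier (66 N at the wrist) and tilted in the grip, so I straightened and re-seated it.

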